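Stow a lens mount adapter flange down in the dry-box tray

ROBOT

A 6-joint arm with a two-finger parallel gripper is mounted at the origin on the work surface. World frame = base frame: x ahead of the robot, y to its left, z up, the work surface at z = 0. Lengths are in m, angles in rad, forces in N, time in s.
With the tool pointing down it reaches from about 0.35 to 1 m from the base axis. Payload 7.1 kg.
Tool frame: the origin (TCP) lies at the very end of the fingers, on their centre line; the grasp point (between the pads) lies behind it (r.hold_point_z is the z of the grasp point in the tool frame, in m); z points along the fingers, y is the line along which they close (so a half turn about z gives the same grasp; the last joint's range is limited). The gripper opens to 85 mm and grips with 20 to 120 N. Pads are 22 mm wide; open, the fingers measure 114 mm over their backs; the gripper's body (76 mm by 85 mm) begins 54 mm behind the grasp point. The pads swing forward as they close: fully open they stand 13 mm farther back than shut.
Start: joints at [-1.183, 0.423, 1.63, -0, 1.089, -0.019], TCP at [0.247, -0.574, 0.231] pointing down, gripper open.
Joint ranges: [-3, 3], [-0.9, 2.11], [0.09, 2.58], [-1.31, 4.45], [0.11, 2.69], [-2.54, 2.54]. Speed limits (rad/s): [2.39, 2.39, 3.01, 3.14, 3.14, 3.14].

INTERFACE

Orientations are given as a unit quaternion [w, x, y, z].
In Python, from bench import r, viewer, finish_job gives the robot as it stands. The module is installed in compiled form; this text tells all that it offers.
- The arm moves only by the tool apply_moves, never from a script. Its argument "moves" is a list of rows, each an object with "fingers": the opening in per cent of the stroke, from 0 (shut) to 100 (fully open); "xyz": the shift along the tool's x, y, z in mm, a list of three; "spin": the turn about the tool's z in degrees. In form: [{"fingers": fingers, "xyz": [tx, ty, tz], "spin": spin}, ...]. A call has 1 to 8 rows; each row shifts and turns the commanded pose from where the row before left it, along the tool's axes as they then stand; what a row does not reach is not made up. A row lasts 1/12 s, in which the tool goes at most 41.7 mm and 7.16 degrees, less where a joint would pass 70% of its speed; a pose out of reach is approached as far as the arm can. A call is refused whole if a number of a shift passes 41.7 or a number of a turn 7.16, either way. A call with a gripper value outside its range is refused whole. The fingers move at their own pace and stop on an object; "force" is the grip in N (left out, the last holds). Time passes only in rows, so rows that do not move let the fingers close. It gives the time, the measured TCP pose, the force, the opening and the grip force at its end, in the units of the state.
- r.sense(): the state, without advancing time (a new reading comes with each control period).
- viewer.grab_frame(name): name is "scene" or "top" or "wrist"; returns the picture (400x640x3 uint8, red, green, blue); there is no depth.
- viewer.get_calibration(name): a dict with "mtx" (3x3 intrinsics, pixels), "k1" (the pictures are not rectified: a ray, as slopes to the right and down, at radius r is drawn at 1 + k1 r^2 times it, then the intrinsics apply), "T" (4x4, takes a point from camera to world coordinates). Camera axes: x right, y up, looking along -z (the intrinsics and any distortion apply to the point x, -y, -z); pixel columns grow to the right and rows downward; lengths in m; the calibration is good to about 2 mm. A picture is of the moment at which its call begins: read the wrist's pose just before it. get_calibration takes no time and is no camera call; for the wrist camera it gives the pose at the moment of the call.
- finish_job(): hands the job in; it is judged then, once.
The state is a dict: "time": time; "joint_positions": joint angles; "joint_velocities": joint speeds; "tau": joint torques, N m; "tcp_pos": TCP position; "tool_rot": TCP orientation; "contact_force": force on the tool from outside, world axes, zero at the start; "moment": the same for the moment, N m; "width": finger opening in m; "grasp_force": force on a finger pad.
Only numpy, scipy, OpenCV 4.12 (cv2) and the standard library are available. Lean on these libraries where they do the work, as an engineer would, in place of code of your own. Each camera call takes 0.05 s, during which the arm holds its last target. There are 200 camera calls.

TASK

Two identical aluminium lens mount adapters stand on the white shelf: one on its wide flange, the other upside down with its wide flange on top. Pick up the one that stands on its wide flange and lower it (do not drop it) into the large round pocket of the grey dry-box tray, wide flange still down, so that the flange ends up flat on the pocket's floor. Leave the other adapter where it stands.

Things in the scene. Friction and masses are not known exactly. Their poses are not given: they have to be found in the camera images.
- adapter_center (a point): Adapter to stow: aluminium tube 56 mm tall, 50 mm outer diameter, 42 mm bore, standing on a flange 66 mm wide and 5 mm thick at its lower end; about 0.12 kg. Point: on its axis, half-way up (28 mm above the flange's underside); z along the axis, away from the flange. Grip the tube from above with the fingertips over 7 mm above the flange's underside (clear of flange and pocket rim).
- other_adapter_center (a point): The other adapter, to be left alone: same shape and size but upside down, with its 66 mm flange on top (51 to 56 mm above the shelf). The point is on its axis, half-way up (28 mm above the shelf).
- pocket (a point): Centre of the floor of the large round pocket, 86 mm in diameter and 7 mm deep, in the grey plastic tray; the floor is 23 mm above the shelf. The tray is fixed, 120 mm (x) by 170 mm (y) by 30 mm tall; its smaller rectangular pocket (45 by 36 mm, unused) is centred 77 mm from this point in +y. Axes: z up, x and y along the tray's sides.
Things that resemble listed ones, but are neither listed nor needed, are in the scene too. Leave any yellow look-alike of the part that bears adapter_center alone.

How it is judged:
By the outcome, as a careful person would: the job done as asked, in the order asked, and still so for the second after the job is handed in, with the robot touching nothing.
It also fails if it takes over 42 s, if anything falls off the work surface, if the arm or the gripper's body presses on something with over 40 N, if the wrist force passes 120 N, or if a joint passes its speed limit or range.

## Working session

There is one attempt and no reset: what is moved stays moved. The work goes in short steps, Python scripts to look and compute and a tool call to move; the robot and the scene stay as the last step left them, time stands still between calls to the robot, and variables do not carry over. Pictures are saved under pics/ and viewed, at most 10 in all, crops included, and the job is handed in when it is done.

Besides the shell and the picture viewer there is one more tool, called by a JSON object that holds its "fn" and its "kwargs". apply_moves: Moves the arm, as the interface text tells. Its arguments: {"type":"object","properties":{"moves":{"type":"array","items":{"type":"object","properties":{"fingers":{"type":"number"},"xyz":{"type":"array","items":{"type":"number"}},"spin":{"type":"number"}}}},"force":{"type":"number"}},"required":["moves"]}

```bash
mkdir -p pics; cat > h.py <<'E'
import numpy as np, cv2
from bench import r, viewer, finish_job
def snap(n,f):
    im=viewer.grab_frame(n); cv2.imwrite('pics/'+f,im[:,:,::-1]); return im
def ray(n,u,v,cal=None):
    c=cal or viewer.get_calibration(n); K=np.array(c['mtx'],float); T=np.array(c['T'])
    d=np.array([(u-K[0,2])/K[0,0],(v-K[1,2])/K[1,1]]); s=d.copy()
    for _ in range(30): s=d/(1+c['k1']*(s@s))
    return T[:3,3],T[:3,:3]@np.array([s[0],-s[1],-1])
def atz(n,u,v,z,cal=None):
    o,d=ray(n,u,v,cal); return o+d*(z-o[2])/d[2]
def proj(n,P,cal=None):
    c=cal or viewer.get_calibration(n); K=np.array(c['mtx'],float); T=np.array(c['T'])
    p=(np.atleast_2d(P)-T[:3,3])@T[:3,:3]; s=np.c_[p[:,0]/-p[:,2],p[:,1]/p[:,2]]
    s=s*(1+c['k1']*(s**2).sum(1,keepdims=True)); return s*[K[0,0],K[1,1]]+[K[0,2],K[1,2]]
E
python3 - <<'E'
from h import *
np.set_printoptions(precision=4,suppress=True)
for n in('scene','top'): snap(n,n+'0.png'); print(viewer.get_calibration(n))
s=r.sense();print(s,r.hold_point_z)
E
```

```text
{'mtx': array([[369.3312,   0.    , 326.191 ],
       [  0.    , 369.3312, 196.5036],
       [  0.    ,   0.    ,   1.    ]]), 'k1': 0.008121743052893702, 'T': array([[-0.2246, -0.5989,  0.7687,  1.13  ],
       [ 0.9742, -0.1563,  0.1628,  0.089 ],
       [ 0.0226,  0.7855,  0.6185,  0.541 ],
       [ 0.    ,  0.    ,  0.    ,  1.    ]])}
{'mtx': array([[425.0782,   0.    , 317.7407],
       [  0.    , 425.0782, 198.7271],
       [  0.    ,   0.    ,   1.    ]]), 'k1': -0.031924598119140446, 'T': array([[ 0.0187,  0.9994, -0.0302,  0.5083],
       [-0.9994,  0.0177, -0.0305, -0.0552],
       [-0.0299,  0.0308,  0.9991,  0.8985],
       [ 0.    ,  0.    ,  0.    ,  1.    ]])}
{'time': 0.1, 'joint_positions': array([-1.183 ,  0.4238,  1.6306,  0.    ,  1.0886, -0.019 ]), 'joint_velocities': array([ 0.0011, -0.0016, -0.0013,  0.0011, -0.0016, -0.0007]), 'tau': array([ -0.0001, -55.8424, -28.2445,  -0.0001,   0.0029,   0.    ]), 'tcp_pos': array([ 0.2471, -0.5735,  0.2306]), 'tool_rot': array([-0.0007,  0.9794,  0.202 , -0.0001]), 'contact_force': array([-0.7446, -0.4223, -0.2812]), 'moment': array([-0.03  , -0.0243,  0.0015]), 'grasp_force': 0.0, 'width': 0.08511323059334264} -0.0187
```

View pics/scene0.png

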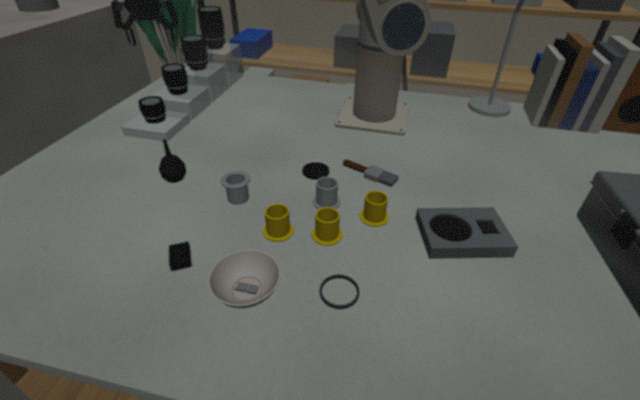

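View pics/top0.png

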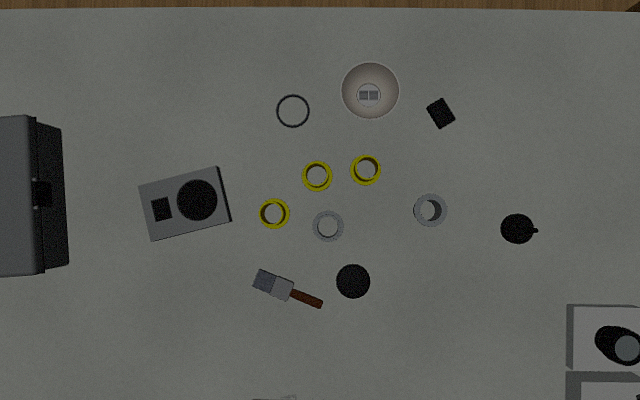

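The pictures show two grey adapters. One is at top (328,226) / scene (327,192) and appears to have its flange down. The other is at top (430,210) / scene (237,187) with its flange on top. Three yellow look-alikes are at top (317,176), (366,169) and (274,213). The tray's round pocket is at top (197,200). I'll confirm with one enlarged crop.

```bash
python3 - <<'E'
import cv2,numpy as np
a=cv2.imread('pics/scene0.png')[160:250,210:400]; b=cv2.imread('pics/top0.png')[150:250,130:330]
a=cv2.resize(a,(760,360)[0:2],interpolation=cv2.INTER_CUBIC)[:250]
c=cv2.imread('pics/scene0.png')[160:250,210:400]; 
A=cv2.resize(c,None,fx=3,fy=3,interpolation=cv2.INTER_CUBIC); B=cv2.resize(b,None,fx=3,fy=3,interpolation=cv2.INTER_CUBIC)
w=600; o=np.zeros((A.shape[0]+B.shape[0],w,3),np.uint8); o[:A.shape[0],:A.shape[1]]=A; o[A.shape[0]:,:]=B
cv2.imwrite('pics/crop.png',np.clip(o*1.6,0,255).astype(np.uint8))
E
```

```text
(no output)
```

View pics/crop.png

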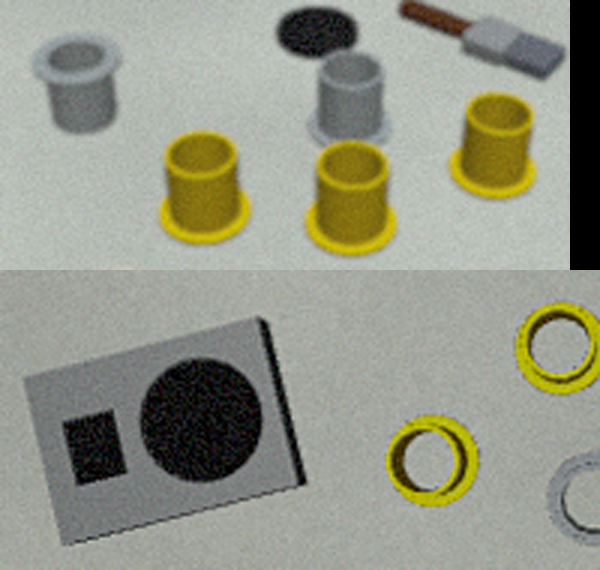

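The crop confirms it: the grey adapter at scene (327,192) has its flange at the bottom, so it is the target. The one at scene (237,187) has its flange on top. Now measuring.

```bash
python3 - <<'E'
from h import *
np.set_printoptions(precision=4,suppress=True)
im=cv2.imread('pics/top0.png'); hsv=cv2.cvtColor(im,cv2.COLOR_BGR2HSV); g=cv2.GaussianBlur(im,(3,3),0).astype(int)
# flange rim: radial strongest edge in top image
gr=cv2.GaussianBlur(cv2.cvtColor(im,cv2.COLOR_BGR2GRAY),(0,0),1).astype(np.float32)
def circ(c,r0,r1,sign):
    c=np.array(c,float)
    for _ in range(4):
        a=np.linspace(0,2*np.pi,120,endpoint=False); R=np.arange(r0,r1,.25)
        X=(c[0]+np.outer(np.cos(a),R)).astype(np.float32);Y=(c[1]+np.outer(np.sin(a),R)).astype(np.float32)
        p=cv2.remap(gr,X,Y,cv2.INTER_LINEAR); k=(sign*np.gradient(p,axis=1)).argmax(1)
        pts=np.c_[X[range(120),k],Y[range(120),k]].astype(np.float32)
        e=cv2.fitEllipseDirect(pts); c=np.array(e[0])
    return e
for nm,c,r0,r1,s,z in[('target',(328,226),12,20,1,.004),('other',(430,210),12,20,1,.054),('pocket',(197,200),16,24,1,.030),
  ('y1',(317,176),12,20,1,.004),('y2',(366,169),12,20,1,.004),('y3',(274,213),12,20,1,.004)]:
    e=circ(c,r0,r1,s); P=atz('top',*e[0],z); print(nm,e,P,np.mean(e[1])/425*(.8985-z))
# tray edges for yaw
print('scene top rim',atz('scene',327.3,183.3,.056), 'pocket scene',atz('scene',451.5,227.5,.03))
d=atz('top',130+44/3,150+(448-270-0)/3,.03)
print('tray small pocket', atz('top',130+95/3,150+178/3,.03))
# current TCP
print(proj('wrist',[[.5,-.08,.03]]))
E
```

```text
target ((328.4300842285156, 223.8873291015625), (26.835172653198242, 31.32606315612793), 112.4114761352539) [ 0.4829 -0.0514  0.004 ] 0.061206147566402656
other ((426.1305236816406, 209.79083251953125), (27.45381736755371, 29.329200744628906), 179.72169494628906) [ 0.5158 -0.2441  0.054 ] 0.056415598583221434
pocket ((196.614501953125, 199.7593536376953), (40.512081146240234, 41.241607666015625), 9.759756088256836) [0.528  0.2218 0.03  ] 0.08353303380405201
y1 ((316.3058776855469, 175.6501922607422), (23.63677215576172, 26.49030876159668), 69.62388610839844) [ 0.584 -0.024  0.004] 0.05275138103597304
y2 ((365.4268798828125, 168.96470642089844), (24.59769630432129, 25.219806671142578), 48.00139236450195) [ 0.5998 -0.1272  0.004 ] 0.052425595778296974
y3 ((272.9540710449219, 213.46044921875), (24.813615798950195, 25.306808471679688), 23.270282745361328) [0.5026 0.0661 0.004 ] 0.05274437589420992
scene top rim [ 0.4803 -0.0469  0.056 ] pocket scene [0.5299 0.2253 0.03  ]
tray small pocket [0.5068 0.2949 0.03  ]
[[-142.6817 -380.1097]]
```

Target is near (0.481, -0.049). The present closing direction (-67°) is clear of the yellow ones, so I'll move above the target at this height.

{"fn": "apply_moves", "kwargs": {"moves": [{"xyz": [15,-14,0],"fingers": 100},{"xyz": [29,-27,0],"fingers": 100},{"xyz": [29,-27,0],"fingers": 100},{"xyz": [29,-27,0],"fingers": 100},{"xyz": [29,-27,0],"fingers": 100},{"xyz": [29,-27,0],"fingers": 100},{"xyz": [29,-27,0],"fingers": 100},{"xyz": [29,-27,0],"fingers": 100}]}}

```text
validation failed for argument at $.mo...
```

{"fn": "apply_moves", "kwargs": {"moves": [{"xyz": [29,-27,0],"fingers": 100},{"xyz": [29,-27,0],"fingers": 100},{"xyz": [29,-27,0],"fingers": 100},{"xyz": [29,-27,0],"fingers": 100},{"xyz": [25,-22,0],"fingers": 100},{"xyz": [12,-10,0],"fingers": 100},{"xyz": [0,0,0],"fingers": 100},{"xyz": [0,0,0],"fingers": 100}]}}

```text
validation failed for argument at $.mo...
```

```bash
python3 - <<'E'
from h import *
np.set_printoptions(precision=4,suppress=True)
s=r.sense();print(s['time'],s['tcp_pos'],s['tool_rot']);c=viewer.get_calibration('wrist');print(c)
snap('wrist','w1.png');print(proj('wrist',[[.481,-.049,.056],[.481,-.049,.005]],c)); import pickle; pickle.dump(c,open('c1.pkl','wb'))
E
```

```text
0.1 [ 0.2471 -0.5735  0.2306] [-0.0007  0.9794  0.202  -0.0001]
{'mtx': array([[320.2597,   0.    , 317.3591],
       [  0.    , 320.2597, 194.8729],
       [  0.    ,   0.    ,   1.    ]]), 'k1': -0.014856936171391348, 'T': array([[ 0.3967,  0.8755,  0.2759,  0.3159],
       [-0.9179,  0.3788,  0.118 , -0.5428],
       [-0.0012, -0.3001,  0.9539,  0.3722],
       [ 0.    ,  0.    ,  0.    ,  1.    ]])}
[[-230.6682 -408.4242]
 [-143.3638 -330.6015]]
```

View pics/w1.png

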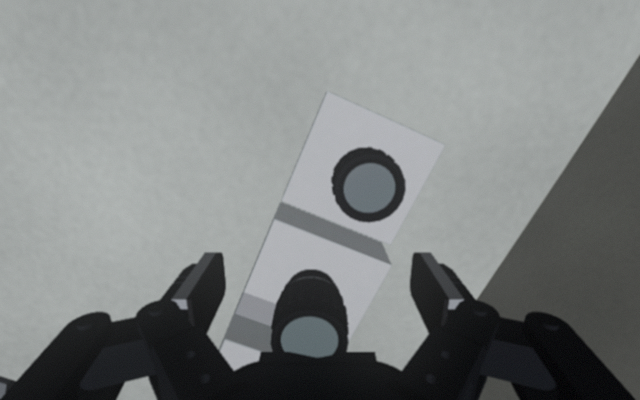

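Each row needs every field, so the moves were refused and nothing moved. The wrist picture shows stepped lens stands under the gripper: lenses at (370,188) and (315,320). I'll raise first, then travel.

{"fn": "apply_moves", "kwargs": {"moves": [{"xyz": [0,0,-30],"fingers": 100,"spin": 0},{"xyz": [0,0,-30],"fingers": 100,"spin": 0},{"xyz": [29,-27,0],"fingers": 100,"spin": 0},{"xyz": [29,-27,0],"fingers": 100,"spin": 0},{"xyz": [29,-27,0],"fingers": 100,"spin": 0},{"xyz": [29,-27,0],"fingers": 100,"spin": 0},{"xyz": [29,-27,0],"fingers": 100,"spin": 0},{"xyz": [29,-27,0],"fingers": 100,"spin": 0}]}}

```text
time: 0.82
tcp_pos: [0.3432, -0.3545, 0.2912]
tool_rot: [-0.0, 0.979, 0.202, -0.0]
contact_force: [1.3, 0.7, -0.2]
width: 0.0856
grasp_force: 0.0
```

{"fn": "apply_moves", "kwargs": {"moves": [{"xyz": [29,-27,0],"fingers": 100,"spin": 0},{"xyz": [29,-27,0],"fingers": 100,"spin": 0},{"xyz": [29,-27,0],"fingers": 100,"spin": 0},{"xyz": [29,-27,0],"fingers": 100,"spin": 0},{"xyz": [29,-27,15],"fingers": 100,"spin": 0},{"xyz": [20,-18,30],"fingers": 100,"spin": 0},{"xyz": [0,0,20],"fingers": 100,"spin": 0},{"xyz": [0,0,0],"fingers": 100,"spin": 0}]}}

```text
time: 1.48
tcp_pos: [0.4317, -0.1487, 0.2232]
tool_rot: [-0.002, 0.979, 0.204, -0.003]
contact_force: [-0.5, 0.7, -1.1]
width: 0.0856
grasp_force: 0.0
```

```bash
python3 - <<'E'
from h import *
np.set_printoptions(precision=4,suppress=True)
s=r.sense();print(s['time'],s['tcp_pos'],s['tool_rot']);c=viewer.get_calibration('wrist');print(c['T'])
snap('wrist','w2.png');print(proj('wrist',[[.481,-.049,.056],[.481,-.049,.005]],c)); import pickle; pickle.dump(c,open('c2.pkl','wb'))
E
```

```text
1.4833 [ 0.4317 -0.1487  0.2232] [-0.0018  0.979   0.2036 -0.0029]
[[ 0.3998  0.8724  0.2812  0.5012]
 [-0.9166  0.3821  0.1178 -0.1179]
 [-0.0047 -0.3049  0.9524  0.3644]
 [ 0.      0.      0.      1.    ]]
[[240.789   82.2155]
 [251.9389  83.673 ]]
```

View pics/w2.png

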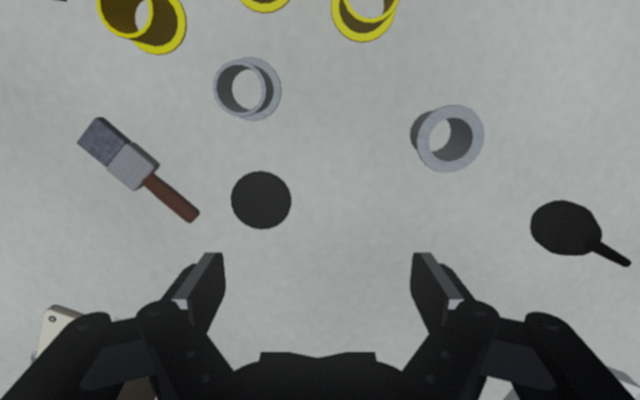

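The wrist picture shows the target tube top at about (241,88) and its flange at (249,89). The other adapter is at (450,138). I'll move closer and measure again.

{"fn": "apply_moves", "kwargs": {"moves": [{"xyz": [15,-30,0],"fingers": 100,"spin": 0},{"xyz": [15,-30,0],"fingers": 100,"spin": 0},{"xyz": [5,-9,0],"fingers": 100,"spin": 0},{"xyz": [0,0,0],"fingers": 100,"spin": 0},{"xyz": [0,0,0],"fingers": 100,"spin": 0},{"xyz": [0,0,0],"fingers": 100,"spin": 0}]}}

```text
time: 2.03
tcp_pos: [0.439, -0.0751, 0.2273]
tool_rot: [0.0, 0.979, 0.202, 0.001]
contact_force: [0.0, 0.3, 0.2]
width: 0.0851
grasp_force: 0.0
```

```bash
python3 - <<'E'
from h import *
np.set_printoptions(precision=4,suppress=True)
s=r.sense();print(s['time'],s['tcp_pos'],s['tool_rot']);c=viewer.get_calibration('wrist')
im=snap('wrist','w3.png');q=proj('wrist',[[.481,-.049,.056]],c)[0];print(q); import pickle; pickle.dump((c,s),open('c3.pkl','wb'))
x,y=map(int,q-[70,60]);x=max(x,0);y=max(y,0);print(x,y)
cv2.imwrite('pics/w3c.png',cv2.resize(im[y:y+120,x:x+150,::-1],None,fx=5,fy=5,interpolation=cv2.INTER_CUBIC)[:600,:750])
E
```

```text
2.0333 [ 0.439  -0.0751  0.2273] [0.0005 0.9795 0.2017 0.0006]
[310.5816 123.3682]
240 63
```

View pics/w3c.png

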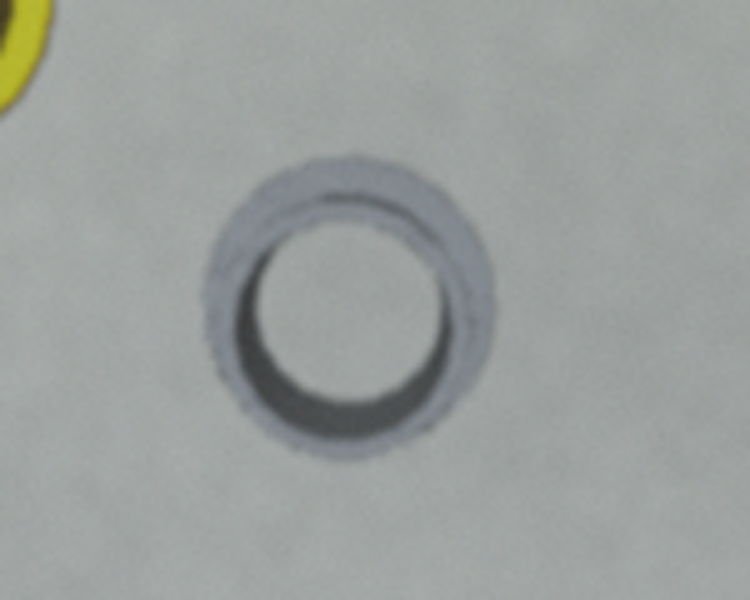

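The crop shows the tube-top bore centred at about (344,329), i.e. image (308.9,128.8). The flange is centred at about (350,301), i.e. image (310,123.2).

```bash
python3 - <<'E'
from h import *
import pickle; c,s=pickle.load(open('c3.pkl','rb'))
from scipy.spatial.transform import Rotation as R
A=[atz('wrist',308.9,128.8,.056,c),atz('wrist',310,123.2,.005,c),atz('wrist',309.7,125,.0,c)]
print(np.round(A,4)); t=np.mean([a[:2] for a in A[:2]],0)
q=s['tool_rot']; M=R.from_quat([q[1],q[2],q[3],q[0]]).as_matrix()
print(M.round(4)); 
for z in(.1,): print(M.T@(np.r_[t,z]-s['tcp_pos']))
E
```

```text
[[ 0.4756 -0.0495  0.056 ]
 [ 0.4766 -0.0491  0.005 ]
 [ 0.4742 -0.0497  0.    ]]
[[ 9.187e-01  3.950e-01  1.300e-03]
 [ 3.950e-01 -9.187e-01 -7.000e-04]
 [ 1.000e-03  1.100e-03 -1.000e+00]]
[ 0.04410615 -0.00917948  0.12737489]
```

{"fn": "apply_moves", "kwargs": {"moves": [{"xyz": [22,-5,5],"fingers": 100,"spin": 0},{"xyz": [22,-4,15],"fingers": 100,"spin": 0},{"xyz": [0,0,30],"fingers": 100,"spin": 0},{"xyz": [0,0,35],"fingers": 100,"spin": 0},{"xyz": [0,0,30],"fingers": 100,"spin": 0},{"xyz": [0,0,20],"fingers": 100,"spin": 0},{"xyz": [0,0,0],"fingers": 100,"spin": 0},{"xyz": [0,0,0],"fingers": 100,"spin": 0}]}}

```text
time: 2.75
tcp_pos: [0.4749, -0.0491, 0.091]
tool_rot: [-0.0, 0.98, 0.201, -0.001]
contact_force: [-0.3, 0.7, 0.1]
width: 0.0853
grasp_force: 0.0
```

{"fn": "apply_moves", "kwargs": {"moves": [{"xyz": [0,0,15],"fingers": 100,"spin": 0},{"xyz": [0,0,20],"fingers": 100,"spin": 0},{"xyz": [0,0,20],"fingers": 100,"spin": 0},{"xyz": [0,0,10],"fingers": 100,"spin": 0},{"xyz": [0,0,5],"fingers": 100,"spin": 0},{"xyz": [0,0,0],"fingers": 100,"spin": 0},{"xyz": [0,0,0],"fingers": 100,"spin": 0},{"xyz": [0,0,0],"fingers": 100,"spin": 0}]}}

```text
time: 3.42
tcp_pos: [0.4763, -0.0485, 0.0227]
tool_rot: [0.0, 0.979, 0.202, 0.001]
contact_force: [0.2, -0.4, 0.2]
width: 0.0855
grasp_force: 0.0
```

{"fn": "apply_moves", "kwargs": {"moves": [{"xyz": [0,0,0],"fingers": 70,"spin": 0},{"xyz": [0,0,0],"fingers": 60,"spin": 0},{"xyz": [0,0,0],"fingers": 50,"spin": 0},{"xyz": [0,0,0],"fingers": 40,"spin": 0},{"xyz": [0,0,0],"fingers": 30,"spin": 0},{"xyz": [0,0,0],"fingers": 20,"spin": 0},{"xyz": [0,0,0],"fingers": 0,"spin": 0},{"xyz": [0,0,0],"fingers": 0,"spin": 0}], "force": 40}}

```text
time: 4.08
tcp_pos: [0.4759, -0.0483, 0.0224]
tool_rot: [0.0, 0.979, 0.202, 0.001]
contact_force: [-2.4, -0.4, 9.4]
width: 0.0494
grasp_force: 39.9
```

{"fn": "apply_moves", "kwargs": {"moves": [{"xyz": [0,0,0],"fingers": 0,"spin": 0},{"xyz": [0,0,0],"fingers": 0,"spin": 0},{"xyz": [0,0,0],"fingers": 0,"spin": 0}]}}

```text
time: 4.33
tcp_pos: [0.4759, -0.0483, 0.0224]
tool_rot: [0.0, 0.979, 0.202, 0.0]
contact_force: [-1.2, -0.0, 9.6]
width: 0.0495
grasp_force: 39.9
```

{"fn": "apply_moves", "kwargs": {"moves": [{"xyz": [0,0,-5],"fingers": 0,"spin": 0},{"xyz": [0,0,-15],"fingers": 0,"spin": 0},{"xyz": [0,0,-25],"fingers": 0,"spin": 0},{"xyz": [0,0,-30],"fingers": 0,"spin": 0},{"xyz": [0,0,-30],"fingers": 0,"spin": 0},{"xyz": [0,0,-20],"fingers": 0,"spin": 0},{"xyz": [0,0,-5],"fingers": 0,"spin": 0},{"xyz": [0,0,0],"fingers": 0,"spin": 0}]}}

```text
time: 5.0
tcp_pos: [0.4764, -0.0483, 0.1531]
tool_rot: [0.001, 0.979, 0.202, 0.002]
contact_force: [-0.6, -0.7, -1.9]
width: 0.0495
grasp_force: 41.8
```

{"fn": "apply_moves", "kwargs": {"moves": [{"xyz": [10,-15,0],"fingers": 0,"spin": 0},{"xyz": [16,-25,0],"fingers": 0,"spin": 0},{"xyz": [16,-25,0],"fingers": 0,"spin": 0},{"xyz": [16,-25,0],"fingers": 0,"spin": 0},{"xyz": [16,-25,0],"fingers": 0,"spin": 0},{"xyz": [10,-15,0],"fingers": 0,"spin": 0},{"xyz": [0,0,0],"fingers": 0,"spin": 0},{"xyz": [0,0,0],"fingers": 0,"spin": 0}]}}

```text
time: 5.67
tcp_pos: [0.5, 0.1049, 0.1498]
tool_rot: [0.0, 0.979, 0.203, -0.002]
contact_force: [0.3, -1.0, -1.5]
width: 0.0494
grasp_force: 41.9
```

```bash
python3 - <<'E'
from h import *
np.set_printoptions(precision=4,suppress=True)
s=r.sense();print(s['time'],s['tcp_pos'],s['tool_rot'],s['width'],s['grasp_force'],s['contact_force']);c=viewer.get_calibration('wrist')
snap('wrist','w4.png');print(proj('wrist',[[.529,.223,.03]],c)); import pickle; pickle.dump((c,s),open('c4.pkl','wb'))
E
```

```text
5.6667 [0.5    0.1049 0.1498] [ 0.      0.9792  0.2031 -0.0016] 0.0494115437595797 41.85027027502656 [ 0.3138 -1.0041 -1.5232]
[[195.16    96.2518]]
```

View pics/w4.png

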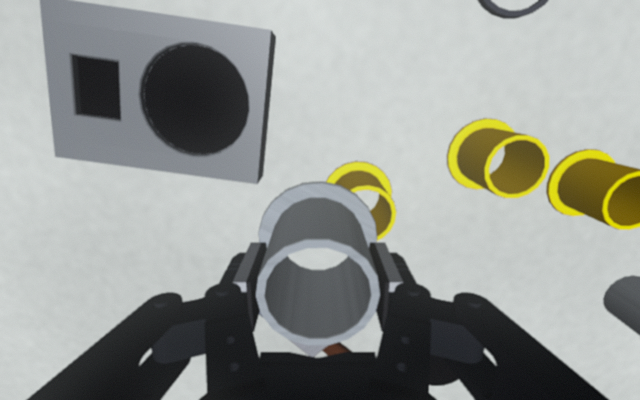

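The picture shows the adapter held upright between the pads, with its rim centre at about (319,296). The pocket rim spans u 140–249 and v 43–156, so its centre is at about (194.5,99.5).

```bash
python3 - <<'E'
from h import *
import pickle; c,s=pickle.load(open('c4.pkl','rb'))
from scipy.spatial.transform import Rotation as R
p=atz('wrist',194.5,99.5,.03,c); a=atz('wrist',319,296,.1498+.034,c); print(p,a)
q=s['tool_rot']; M=R.from_quat([q[1],q[2],q[3],q[0]]).as_matrix()
print('adapter in tool',M.T@(a-s['tcp_pos']))
for x in(p,np.array([.529,.223,.03])): print(M.T@(x-s['tcp_pos']),M.T@(x-a))
E
```

```text
[0.52644605 0.22275549 0.03      ] [0.49989736 0.10534661 0.1838    ]
adapter in tool [-4.72683918e-05 -4.44509528e-04 -3.39826164e-02]
[ 0.07148339 -0.0975191   0.11965334] [ 0.07153066 -0.09707459  0.15363596]
[ 0.07392388 -0.09672763  0.11964536] [ 0.07397115 -0.09628312  0.15362797]
```

{"fn": "apply_moves", "kwargs": {"moves": [{"xyz": [12,-17,0],"fingers": 0,"spin": 0},{"xyz": [20,-26,0],"fingers": 0,"spin": 0},{"xyz": [20,-27,0],"fingers": 0,"spin": 0},{"xyz": [14,-19,0],"fingers": 0,"spin": 0},{"xyz": [6.5,-8,10],"fingers": 0,"spin": 0},{"xyz": [0,0,20],"fingers": 0,"spin": 0},{"xyz": [0,0,10],"fingers": 0,"spin": 0},{"xyz": [0,0,0],"fingers": 0,"spin": 0}]}}

```text
time: 6.38
tcp_pos: [0.5268, 0.22, 0.1082]
tool_rot: [0.001, 0.979, 0.202, -0.003]
contact_force: [-0.6, -0.4, -1.5]
width: 0.0494
grasp_force: 41.9
```

{"fn": "apply_moves", "kwargs": {"moves": [{"xyz": [0,0,0],"fingers": 0,"spin": 0},{"xyz": [0,0,0],"fingers": 0,"spin": 0}]}}

```text
time: 6.55
tcp_pos: [0.5294, 0.2212, 0.1117]
tool_rot: [0.0, 0.98, 0.201, -0.0]
contact_force: [-0.2, 0.5, -0.9]
width: 0.0497
grasp_force: 41.9
```

```bash
python3 - <<'E'
from h import *
s=r.sense();print(s['time'],s['tcp_pos'],s['tool_rot'],s['contact_force']);c=viewer.get_calibration('wrist')
a=snap('wrist','w5.png'); print(proj('wrist',[[.5275,.223,.03]],c))
b=snap('scene','s5.png'); B=cv2.resize(b[140:280,380:540],None,fx=3,fy=3,interpolation=cv2.INTER_CUBIC)
o=np.zeros((600,800,3),np.uint8); A=cv2.resize(a[:,100:540],(440,400)); 
o[:320,:352]=cv2.resize(a[:,100:540],(352,320)); o[:420,355:355+445]=B[:,:445]; cv2.imwrite('pics/c5.png',o[:430,:,::-1])
E
```

```text
6.55 [0.52944036 0.22117835 0.1116923 ] [ 6.28689073e-05  9.79510311e-01  2.01393932e-01 -1.72514067e-04] [-0.18869296  0.46786195 -0.90232773]
[[315.49620377 202.79071761]]
```

View pics/c5.png

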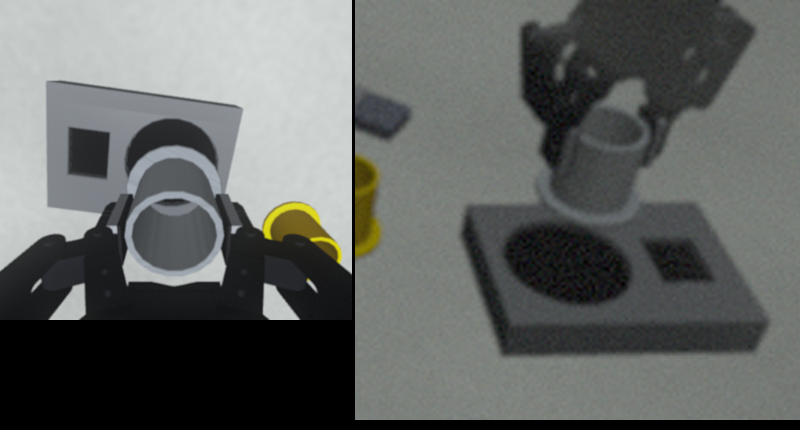

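The wrist view (left) shows the adapter lined up with the pocket, whose sides are at about 125 and 217 in the crop. I'll make a small correction and descend.

{"fn": "apply_moves", "kwargs": {"moves": [{"xyz": [-1,-2,5],"fingers": 0,"spin": 0},{"xyz": [0,0,12],"fingers": 0,"spin": 0},{"xyz": [0,0,14],"fingers": 0,"spin": 0},{"xyz": [0,0,12],"fingers": 0,"spin": 0},{"xyz": [0,0,9],"fingers": 0,"spin": 0},{"xyz": [0,0,5],"fingers": 0,"spin": 0},{"xyz": [0,0,0],"fingers": 0,"spin": 0},{"xyz": [0,0,0],"fingers": 0,"spin": 0}]}}

```text
time: 7.32
tcp_pos: [0.5276, 0.2236, 0.0542]
tool_rot: [0.0, 0.979, 0.202, -0.0]
contact_force: [-0.3, -0.0, -0.9]
width: 0.0492
grasp_force: 41.9
```

{"fn": "apply_moves", "kwargs": {"moves": [{"xyz": [0,0,4],"fingers": 0,"spin": 0},{"xyz": [0,0,2],"fingers": 0,"spin": 0},{"xyz": [0,0,1],"fingers": 0,"spin": 0},{"xyz": [0,0,0.5],"fingers": 0,"spin": 0},{"xyz": [0,0,0],"fingers": 0,"spin": 0},{"xyz": [0,0,0],"fingers": 0,"spin": 0}]}}

```text
time: 7.82
tcp_pos: [0.5277, 0.2236, 0.0472]
tool_rot: [-0.0, 0.979, 0.202, 0.0]
contact_force: [-0.2, 0.6, -1.1]
width: 0.0494
grasp_force: 41.9
```

{"fn": "apply_moves", "kwargs": {"moves": [{"xyz": [0,0,0.5],"fingers": 0,"spin": 0},{"xyz": [0,0,0],"fingers": 0,"spin": 0},{"xyz": [0,0,0],"fingers": 0,"spin": 0}]}}

```text
time: 8.07
tcp_pos: [0.5277, 0.2236, 0.0466]
tool_rot: [-0.0, 0.979, 0.202, 0.0]
contact_force: [0.2, -0.5, -1.3]
width: 0.0493
grasp_force: 41.9
```

{"fn": "apply_moves", "kwargs": {"moves": [{"xyz": [0,0,0.5],"fingers": 0,"spin": 0},{"xyz": [0,0,0],"fingers": 0,"spin": 0},{"xyz": [0,0,0],"fingers": 0,"spin": 0}]}}

```text
time: 8.32
tcp_pos: [0.5276, 0.2236, 0.046]
tool_rot: [-0.0, 0.979, 0.202, -0.0]
contact_force: [-0.2, 0.1, -1.1]
width: 0.0496
grasp_force: 41.9
```

{"fn": "apply_moves", "kwargs": {"moves": [{"xyz": [0,0,0.5],"fingers": 0,"spin": 0},{"xyz": [0,0,0],"fingers": 0,"spin": 0},{"xyz": [0,0,0],"fingers": 0,"spin": 0}]}}

```text
time: 8.57
tcp_pos: [0.5276, 0.2236, 0.0456]
tool_rot: [-0.0, 0.979, 0.202, -0.0]
contact_force: [-0.1, -0.0, -0.2]
width: 0.0496
grasp_force: 41.9
```

{"fn": "apply_moves", "kwargs": {"moves": [{"xyz": [0,0,0.3],"fingers": 0,"spin": 0},{"xyz": [0,0,0],"fingers": 0,"spin": 0},{"xyz": [0,0,0],"fingers": 0,"spin": 0}]}}

```text
time: 8.82
tcp_pos: [0.5276, 0.2236, 0.0455]
tool_rot: [-0.0, 0.979, 0.202, 0.0]
contact_force: [-0.9, -0.2, 3.7]
width: 0.0491
grasp_force: 42.2
```

Contact is at the expected height. I'll release gently and then retreat upward.

{"fn": "apply_moves", "kwargs": {"moves": [{"xyz": [0,0,0],"fingers": 58,"spin": 0},{"xyz": [0,0,0],"fingers": 62,"spin": 0},{"xyz": [0,0,0],"fingers": 68,"spin": 0},{"xyz": [0,0,0],"fingers": 76,"spin": 0},{"xyz": [0,0,0],"fingers": 86,"spin": 0},{"xyz": [0,0,0],"fingers": 100,"spin": 0},{"xyz": [0,0,0],"fingers": 100,"spin": 0},{"xyz": [0,0,0],"fingers": 100,"spin": 0}], "force": 20}}

```text
time: 9.48
tcp_pos: [0.5276, 0.2236, 0.0452]
tool_rot: [-0.0, 0.979, 0.202, -0.0]
contact_force: [-0.1, -0.2, -0.2]
width: 0.0856
grasp_force: 0.0
```

{"fn": "apply_moves", "kwargs": {"moves": [{"xyz": [0,0,-5],"fingers": 100,"spin": 0},{"xyz": [0,0,-15],"fingers": 100,"spin": 0},{"xyz": [0,0,-25],"fingers": 100,"spin": 0},{"xyz": [0,0,-30],"fingers": 100,"spin": 0},{"xyz": [0,0,-30],"fingers": 100,"spin": 0},{"xyz": [0,0,-20],"fingers": 100,"spin": 0},{"xyz": [0,0,-5],"fingers": 100,"spin": 0},{"xyz": [0,0,0],"fingers": 100,"spin": 0}]}}

```text
time: 10.15
tcp_pos: [0.5287, 0.224, 0.1774]
tool_rot: [-0.0, 0.979, 0.202, 0.002]
contact_force: [0.5, 0.3, -0.2]
width: 0.0857
grasp_force: 0.0
```

```bash
python3 - <<'E'
from h import *
s=r.sense();print(s['time'],s['tcp_pos'],s['contact_force'])
a=snap('wrist','w6.png'); b=snap('scene','s6.png')
o=np.zeros((420,800,3),np.uint8); o[:320,:352]=cv2.resize(a[:,100:540],(352,320)); o[:,355:800]=cv2.resize(b[140:280,380:540],None,fx=3,fy=3,interpolation=cv2.INTER_CUBIC)[:,:445]
cv2.imwrite('pics/c6.png',o[:,:,::-1])
E
```

```text
10.15 [0.52868765 0.22403923 0.17737949] [ 0.54992369  0.29802968 -0.15998455]
```

View pics/c6.png

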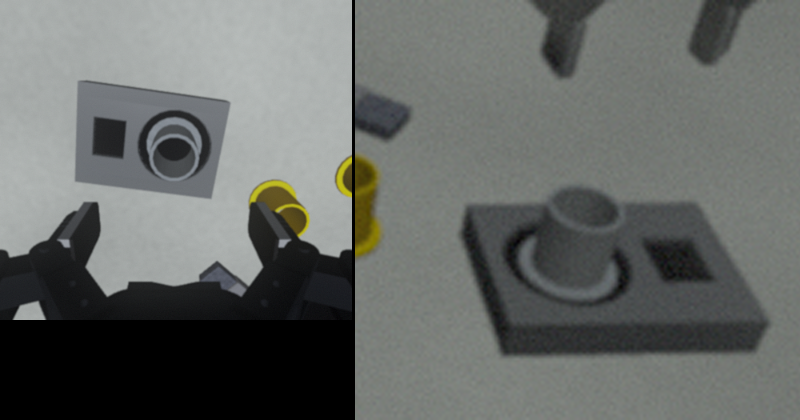

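The adapter sits flat and centred in the pocket, flange down, with a dark gap visible all around it. The gripper is clear of it, so I'm handing in.

```bash
python3 -c "
from bench import finish_job
print(finish_job())"
```

```text
the job is handed in; nothing more can be done
None
```

The flange-down adapter is in the large round pocket, lowered until contact with its flange flat on the floor; the other adapter and the yellow look-alikes were not touched, and the job is handed in at about 10 s.

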